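# Roll the flue pipe to the labelling line

## Task

With your fingertips on top of the white flue pipe lying on the plywood bed, roll it along the bed until it stops straight across, its centreline over the dark line between the two pointer blocks. Do not pick it up or push it from the side, and leave the other parts on the bed and table where they are. Finish clear of the pipe.

Things in the scene. Friction and masses are not known exactly. Their poses are not given: they have to be found in the camera images.
- pipe: white closed pipe, 60 mm diameter, 200 mm long, about 0.3 kg, lying across the bed on either side of the line, top 72 mm above the table. Rolls with a little resistance: after a slow push it stops within a few mm. Origin: its middle, on its axis (42 mm above the table). x axis: along the pipe; y and z turn as it rolls. A thin steel seam runs along its +z side, up at the start
- bed: fixed plywood board 250 mm (its x) by 460 mm (its y), surface 12 mm above the table; the pipe rolls along the bed's y. Aluminium rails 14 mm wide, 12 mm above the board, along the long sides (inner gap 222 mm); lips 6 mm high at the ends. Origin: centre of the underside, on the table
- gauge: the target: a dark line 6 mm wide straight across the board, along the gauge's x axis (parallel to the bed's x); at each end of it a dark pointer block on the rail, top 36.5 mm above the table. Origin: middle of the line, at the board's surface; the finished pipe's middle is 30 mm above it
- coupling: white plastic ring, 56 mm across, 45 mm high, standing on the bed near its +y end; bystander; origin: centre of underside
- end_cap: grey stepped disc, 54 mm across, 34 mm high, on the bed near its -y end; bystander; origin: centre of underside
- elbow: white pipe elbow, 66 mm across, 93 mm high, standing on the table left of the bed; bystander; origin: centre of underside
- tape_roll: brown roll, 100 mm across, 48 mm high, flat on the table left of the bed; bystander; origin: centre of underside
- carton: small cardboard box, 110 x 90 x 80 mm high, on the table right of the bed; bystander; origin: centre of underside
- stub_pipe: short white pipe, 60 mm across, 110 mm high, standing upright on the table right of the bed; bystander; origin: centre of underside
- driver: screwdriver lying on the table far left; bystander
Not all that is in view belongs to the job. Leave any turquoise look-alike of the pipe alone.

How it is judged:
By the outcome, as a careful person would: the job done as asked, in the order asked, and still so for the second after the job is handed in, with the robot touching nothing.
It also fails if it takes over 58 s, if anything falls off the work surface, if the arm or the gripper's body presses on something with over 40 N, if the wrist force passes 120 N, or if a joint passes its speed limit or range.

## Robot

A 6-joint arm with a two-finger parallel gripper is mounted at the origin on the work surface. World frame = base frame: x ahead of the robot, y to its left, z up, the work surface at z = 0. Lengths are in m, angles in rad, forces in N, time in s.
With the tool pointing down it reaches from about 0.325 to 0.85 m from the base axis. Payload 15.5 kg.
Tool frame: the origin (TCP) lies between the finger pads, 19 mm behind the fingertips; this is the grasp point; z points along the fingers, y is the line along which they close (so a half turn about z gives the same grasp; the last joint's range is limited). The gripper opens to 91 mm and grips with 3 to 60 N. Pads are 32 mm wide; open, the fingers measure 118 mm over their backs; the gripper's body (76 mm by 178 mm) begins 60 mm behind the grasp point.
Start: joints at [-1.337, 0.494, 1.345, -0, 1.302, -0.096], TCP at [0.202, -0.592, 0.233] pointing down, gripper open.
Joint ranges: [-2.91, 2.91], [-0.82, 2.16], [0.22, 2.67], [-1.22, 4.37], [0.12, 2.79], [-3.08, 3.08]. Speed limits (rad/s): [1.89, 1.89, 2.57, 3.01, 3.01, 3.01].

## Interface

Orientations are given as a unit quaternion [x, y, z, w].
In Python, from rig import ctrl gives the robot as it stands. The module is installed in compiled form; this text tells all that it offers.
- The arm moves only by the tool arm_command, never from a script. Its argument "plan" is a list that holds one entry, the list of rows, each a list of 5 numbers: the shift along the world's x, y, z in mm, then the turn about the world's z in rad, then the opening in per cent of the stroke, from 0 (shut) to 100 (fully open). In form: [[[dx, dy, dz, roll, grip], ...]]. A call has 1 to 20 rows; each row is the pose to reach, as a shift and turn from the pose commanded when the call began; what a row does not reach only later rows make up. A row lasts 1/10 s, in which the tool goes at most 50 mm and 8.59 degrees, less where a joint would pass 70% of its speed; a pose out of reach is approached as far as the arm can. A call with a gripper value outside its range is refused whole. The fingers move at their own pace and stop on an object; "squeeze" is the grip in N (left out, the last holds). Time passes only in rows, so rows that repeat a pose let the fingers close. It gives the time, the measured TCP pose, the force, the opening and the grip force at its end, in the units of the state.
- ctrl.get_obs(): the state, without advancing time (a new reading comes with each control period).
- ctrl.snapshot(name): name is "scene" or "top"; returns (picture, depth): 480x640x3 uint8, red, green, blue; 480x640 float32, m along the optical axis (not along the pixel's ray), 0 where there is no reading.
- ctrl.calibration(name): a dict with "intrinsics" (3x3 intrinsics, pixels), "dist_coeffs" ([k1, k2, p1, p2, k3] as OpenCV has them; the pictures are not rectified), "R" (3x3) and "t" (3): a world point X has camera coordinates R X + t. Camera axes: x right, y down, z forward; pixel columns grow to the right and rows downward; lengths in m; the calibration is good to about 2 mm. A picture is of the moment at which its call begins. calibration takes no time and is no camera call.
- ctrl.hand_in(): hands the job in; it is judged then, once.
The state is a dict: "time_s": time; "joint_positions": joint angles; "joint_velocities": joint speeds; "joint_efforts": joint torques, N m; "tcp_pos": TCP position; "eef_rot": TCP orientation; "ft_force": force on the tool from outside, world axes, zero at the start; "torque": the same for the moment, N m; "gripper_width": finger opening in m; "grasp_force": force on a finger pad.
Only numpy, scipy, OpenCV 4.12 (cv2) and the standard library are available. Lean on these libraries where they do the work, as an engineer would, in place of code of your own. Each camera call takes 0.05 s, during which the arm holds its last target. There are 200 camera calls.

## Working session

There is one attempt and no reset: what is moved stays moved. The work goes in short steps, Python scripts to look and compute and a tool call to move; the robot and the scene stay as the last step left them, time stands still between calls to the robot, and variables do not carry over. Pictures are saved under pics/ and viewed, at most 10 in all, crops included, and the job is handed in when it is done.

Besides the shell and the picture viewer there is one more tool, called after "Call:" as name([rows], argument=value, ...), one row to a line, values as JSON. arm_command: Moves the arm, as the interface text tells. Its arguments: {"type":"object","properties":{"plan":{"type":"array","items":{"type":"array","items":{"type":"array","items":{"type":"number"}}}},"squeeze":{"type":"number"}},"required":["plan"]}

```bash
mkdir -p pics; cat > h.py <<'E'
import numpy as np, cv2
from rig import ctrl
def snap(n,f=None):
    p,d=ctrl.snapshot(n)
    if f: cv2.imwrite('pics/'+f,p[:,:,::-1])
    return p,d
def ray(n,px,z):
    c=ctrl.calibration(n);K=np.array(c['intrinsics']);R=np.array(c['R']);t=np.array(c['t'])
    u=cv2.undistortPoints(np.array(px,float).reshape(-1,1,2),K,np.array(c['dist_coeffs'])).reshape(-1,2)
    d=np.c_[u,np.ones(len(u))]@R; o=-R.T@t
    return o+d*((z-o[2])/d[:,2])[:,None]
def depthpt(n,px,d):
    c=ctrl.calibration(n);K=np.array(c['intrinsics']);R=np.array(c['R']);t=np.array(c['t'])
    px=np.array(px)
    u=cv2.undistortPoints(px.astype(float).reshape(-1,1,2),K,np.array(c['dist_coeffs'])).reshape(-1,2)
    z=d[px[:,1],px[:,0]]
    return (np.c_[u,np.ones(len(u))]*z[:,None]-t)@R
E
python3 - <<'E'
from h import *
snap('top','top0.png');snap('scene','scene0.png')
for n in('top','scene'):
    c=ctrl.calibration(n);print(n,-np.array(c['R']).T@c['t'],np.round(c['R'],2).tolist())
E
```

```text
top [0.33750252 0.02037618 1.69556953] [[-0.01, -1.0, -0.02], [-1.0, 0.02, -0.07], [0.07, 0.02, -1.0]]
scene [ 1.14369498 -0.43272992  0.74200852] [[0.56, 0.83, -0.01], [0.52, -0.36, -0.78], [-0.65, 0.43, -0.63]]
```

View pics/top0.png

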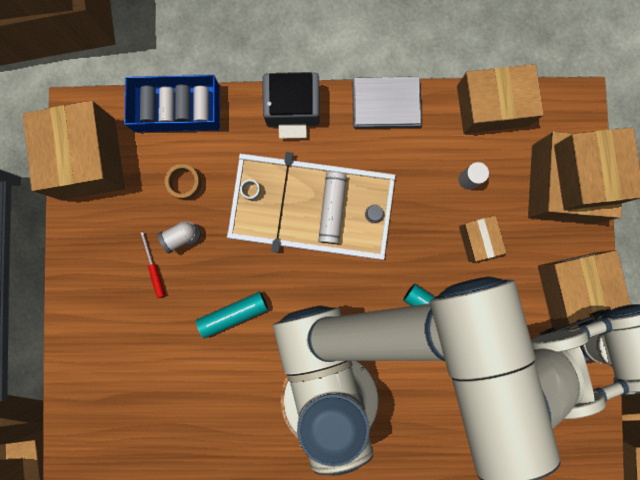

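View pics/scene0.png

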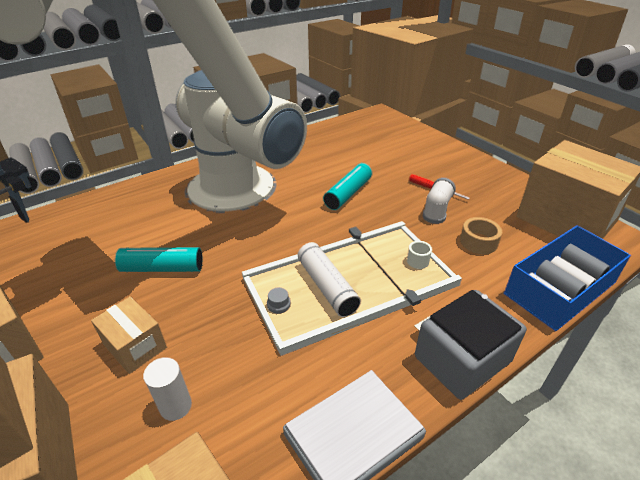

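The top view shows the pipe at (333,207), the dark line running from block (289,158) to block (277,246), the coupling at (250,189) and the end cap at (374,213). Look-alikes: turquoise pipes at (232,314) and (419,294), bin pipes at (148–201,103), stub pipe at (476,176), elbow at (180,236). I choose the white pipe on the bed at (333,207).

```bash
cat > meas.py <<'E'
from h import *
def meas(f=None):
    p,d=snap('top',f)
    hsv=cv2.cvtColor(p,cv2.COLOR_RGB2HSV)
    # pointer blocks: dark blobs inside the bed
    m=((p.max(2)<95)).astype(np.uint8); m[:148]=0;m[258:]=0;m[:,:262]=0;m[:,303:]=0
    m=cv2.morphologyEx(m,cv2.MORPH_OPEN,np.ones((5,5),np.uint8))
    n,_,st,ce=cv2.connectedComponentsWithStats(m)
    b=[ce[i] for i in range(1,n) if 20<st[i,4]<200]
    print('blocks px',np.round(b,1).tolist(),st[1:,2:].tolist())
    G=ray('top',b,.0365)
    g0=G.mean(0); 
    # line itself on board: dark thin pixels between the blocks
    a=(G[0]-G[1])[:2]; a/=np.linalg.norm(a); a=a if a[0]>0 else -a
    # pipe by depth
    v,u=np.mgrid[150:260,225:400]; px=np.c_[u.ravel(),v.ravel()]
    X=depthpt('top',px,d); X=X[(X[:,2]>.058)&(X[:,2]<.08)]
    yb=np.array([-a[1],a[0]])
    # rough keep inside bed
    q=(X[:,:2]-g0[:2]); k=(abs(q@a)<.112)&(abs(q@yb)<.3); X=X[k];q=q[k]
    vx,vy,cx,cy=cv2.fitLine(X[:,:2].astype(np.float32),cv2.DIST_L2,0,.01,.01).ravel()
    if vx<0: vx,vy=-vx,-vy
    s=(q@a); print('n',len(X),'ztop',np.percentile(X[:,2],[50,97]).round(4),'ends along a',np.percentile(s,[.5,99.5]).round(4))
    c=np.array([cx,cy])
    print('gauge',G.round(4).tolist(),'mid',g0.round(4),'dist',np.linalg.norm(G[0]-G[1]).round(4),'angle',np.degrees(np.arctan2(a[1],a[0])).round(2))
    print('pipe c',c.round(4),'angle',np.degrees(np.arctan2(vy,vx)).round(2),'offset along yb mm',(1e3*(c-g0[:2])@yb).round(1),'along a',(1e3*(c-g0[:2])@a).round(1),'yb',yb.round(4))
    return p
if __name__=='__main__':
    p=meas()
    cv2.imwrite('pics/crop0.png',cv2.resize(p[145:265,220:400,::-1],None,fx=4,fy=4,interpolation=cv2.INTER_CUBIC))
    print(ctrl.get_obs()['tcp_pos'],ctrl.get_obs()['eef_rot'])
E
python3 meas.py
```

```text
blocks px [[288.7, 158.6], [277.2, 247.0]] [[9, 13, 98], [12, 12, 112]]
n 1252 ztop [0.068  0.0766] ends along a [-0.0975  0.1016]
gauge [[0.6994, 0.1092, 0.0365], [0.4421, 0.1452, 0.0365]] mid [0.5707 0.1272 0.0365] dist 0.2598 angle -7.97
pipe c [ 0.5541 -0.0083] angle -1.72 offset along yb mm -136.5 along a 2.3 yb [0.1387 0.9903]
[ 0.20174072 -0.59125788  0.23227124] [ 9.86519953e-01  1.63640340e-01 -2.75006157e-05 -4.70067473e-04]
```

View pics/crop0.png

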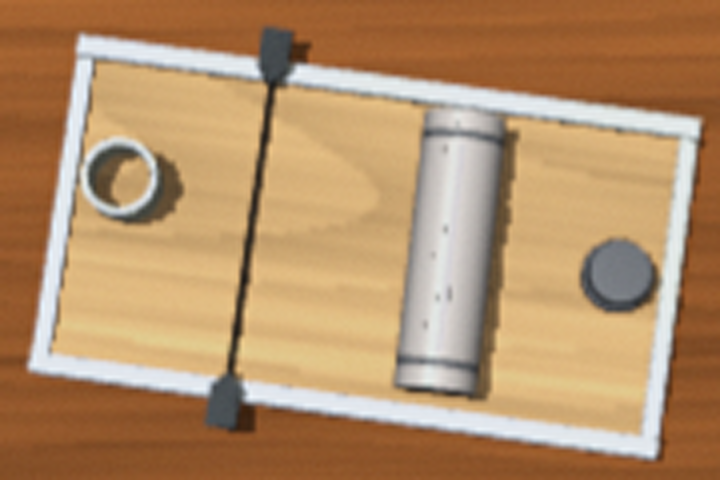

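The crop confirms the choice: a white pipe, cap rings at both ends, lying on the bed, with free board between it and the line. The depth-fit angle (-1.7°) disagrees with the picture, so I'll measure the pipe and the line by their edges.

```bash
cat > meas2.py <<'E'
from h import *
a=np.array([np.cos(np.radians(-7.97)),np.sin(np.radians(-7.97))]); yb=np.array([-a[1],a[0]]); g0=np.array([.5707,.1272])
def meas2(quiet=False):
    p,d=snap('top'); hsv=cv2.cvtColor(p,cv2.COLOR_RGB2HSV)
    c=ctrl.calibration('top'); cam=-np.array(c['R']).T@c['t']
    v,u=np.mgrid[140:270,215:410]; px=np.c_[u.ravel(),v.ravel()]; H=hsv[v.ravel(),u.ravel()]; P=p[v.ravel(),u.ravel()]
    # line
    L=ray('top',px,.012)[:,:2]-g0; k=(P.max(1)<110)&(abs(L@a)<.1)&(abs(L@yb)<.012)
    if k.sum()>20:
        f=np.polyfit(L[k]@a,L[k]@yb,1); print('line: n',k.sum(),'off mm',(f[1]*1e3).round(2),'skew deg',np.degrees(f[0]).round(2))
    # pipe silhouette at axis height, tangent rays handled by camera angle
    X=ray('top',px,.042)[:,:2]-g0; s=X@a; y=X@yb
    k=(H[:,1]<60)&(P.max(1)>90)&(abs(s)<.08)&(y>-.20)&(y<.042)
    r=[]
    for q in np.arange(-.08,.08,.005):
        w=y[k&(s>=q)&(s<q+.005)]
        if len(w)>10: 
            lo,hi=w.min(),w.max(); r.append((q+.0025,lo,hi))
    r=np.array(r); 
    fc=np.polyfit(r[:,0],(r[:,1]+r[:,2])/2,1)
    off=fc[1]; h=cam[2]-.042; th=np.arctan2((g0+off*yb-cam[:2])@yb,h)
    # silhouettes of a circle at offset angle th: midpoint ~ (1+R^2/h^2) scale, negligible
    print('pipe: n',len(r),'width',np.median(r[:,2]-r[:,1]).round(4),'off mm',(off*1e3).round(2),'skew deg',np.degrees(fc[0]).round(2),'res',np.std((r[:,1]+r[:,2])/2-np.polyval(fc,r[:,0])).round(5))
    # depth: middle ridge check
    ob=ctrl.get_obs(); print('t',round(ob['time_s'],2),'tcp',np.round(ob['tcp_pos'],4),'F',np.round(ob['ft_force'],1), 'w',round(ob['gripper_width'],4))
if __name__=='__main__':
    meas2()
    ob=ctrl.get_obs()
    from scipy.spatial.transform import Rotation as Ro
    M=Ro.from_quat(ob['eef_rot']).as_matrix(); print('tool y dir deg',np.degrees(np.arctan2(M[1,1],M[0,1])), 'a world ang -7.97')
    for s_ in (0,): print('pipe mid',g0-.1365*yb)
E
python3 meas2.py
```

```text
line: n 113 off mm 4.53 skew deg -0.88
pipe: n 32 width 0.0554 off mm -142.28 skew deg 0.23 res 0.00097
t 0.2 tcp [ 0.2018 -0.5913  0.2324] F [ 0.6 -0.4  0.1] w 0.0912
tool y dir deg -71.16120218010701 a world ang -7.97
pipe mid [ 0.55177365 -0.00798152]
```

```bash
python3 - <<'E'
from h import *
p,_=snap('top'); hsv=cv2.cvtColor(p,cv2.COLOR_RGB2HSV)
for r in(190,210,228): print(r,[(int(c),)+tuple(map(int,hsv[r,c,1:])) for c in range(312,356)if c<328 or c>338])
print('line row 200',[tuple(map(int,p[200,c])) for c in range(278,292)])
# line subpixel per row by darkness weighted centroid
def line(cam,rows,c0,c1):
    pass
pts=[]
for r in range(168,238):
    c=np.arange(270,300); g=p[r,270:300].astype(float).sum(1)/3; w=np.clip(np.median(g)-25-g,0,None)
    i=w.argmin() if 0 else w.argmax(); j=slice(max(0,i-3),i+4)
    pts.append(((c[j]*w[j]).sum()/w[j].sum(),r))
X=ray('top',pts,.012)[:,:2]
vx,vy,cx,cy=cv2.fitLine(X.astype(np.float32),cv2.DIST_HUBER,0,.01,.01).ravel()
print('line ang',np.degrees(np.arctan(vy/vx)),'pt',cx,cy,'resid',np.std((X-[cx,cy])@[-vy,vx]))
# rails long edges: white low-sat mask excluding pipe -> bed outer contour
m=((hsv[...,1]<50)&(hsv[...,2]>150)).astype(np.uint8); m[:145]=0;m[265:]=0;m[:,:220]=0;m[:,400:]=0
cs,_=cv2.findContours(m,cv2.RETR_EXTERNAL,cv2.CHAIN_APPROX_NONE); c=np.vstack([k for k in cs if len(k)>60])
h=cv2.convexHull(c); q=cv2.approxPolyDP(h,8,True).reshape(-1,2); print(q.tolist()); print(ray('top',q,.024).round(4).tolist())
E
```

```text
190 [(312, 111, 209), (313, 115, 201), (314, 113, 201), (315, 113, 200), (316, 112, 203), (317, 111, 202), (318, 113, 204), (319, 111, 205), (320, 111, 207), (321, 113, 208), (322, 114, 208), (323, 106, 195), (324, 43, 141), (325, 10, 150), (326, 12, 173), (327, 12, 190), (339, 12, 186), (340, 12, 176), (341, 14, 163), (342, 13, 140), (343, 11, 118), (344, 36, 91), (345, 100, 94), (346, 119, 103), (347, 122, 128), (348, 116, 189), (349, 110, 215), (350, 110, 214), (351, 111, 214), (352, 110, 214), (353, 112, 214), (354, 113, 212), (355, 113, 213)]
210 [(312, 111, 206), (313, 113, 206), (314, 110, 207), (315, 112, 207), (316, 113, 206), (317, 113, 205), (318, 111, 205), (319, 113, 208), (320, 112, 207), (321, 101, 191), (322, 20, 138), (323, 13, 160), (324, 11, 180), (325, 11, 189), (326, 10, 199), (327, 11, 207), (339, 11, 156), (340, 13, 135), (341, 10, 105), (342, 42, 91), (343, 117, 107), (344, 121, 110), (345, 118, 151), (346, 110, 220), (347, 109, 222), (348, 111, 221), (349, 109, 220), (350, 111, 220), (351, 110, 221), (352, 107, 221), (353, 107, 220), (354, 110, 220), (355, 10
[... 329 characters left out ...]
123, 114), (343, 116, 154), (344, 109, 225), (345, 107, 227), (346, 108, 225), (347, 107, 226), (348, 110, 224), (349, 112, 224), (350, 109, 225), (351, 109, 225), (352, 110, 223), (353, 109, 224), (354, 110, 223), (355, 107, 223)]
line row 200 [(214, 177, 122), (214, 177, 122), (216, 177, 120), (200, 161, 111), (73, 60, 44), (79, 65, 46), (179, 145, 98), (215, 176, 121), (215, 176, 123), (216, 177, 122), (214, 175, 120), (213, 175, 119), (214, 177, 120), (213, 173, 120)]
line ang -8.824042 pt 0.5690935 0.13181892 resid 0.00025109968065040243
[[394, 175], [383, 259], [227, 237], [240, 154]]
[[0.6481, -0.1973, 0.024], [0.4033, -0.1593, 0.024], [0.4742, 0.2924, 0.024], [0.7187, 0.2532, 0.024]]
```

```bash
cat > m3.py <<'E'
from h import *
A=np.radians(-8.82); a=np.array([np.cos(A),np.sin(A)]); yb=np.array([-a[1],a[0]])
bc=np.array([.5611,.0473]); lp=np.array([.5691,.1318]); g0=bc+yb*((lp-bc)@yb)
def m3(rows=range(182,236)):
    p,_=snap('top'); S=cv2.cvtColor(p,cv2.COLOR_RGB2HSV)[...,1].astype(float)
    w=[];P=[]
    for r in rows:
        s=S[r,262:362]; k=(s<62)
        # longest run of unsaturated pixels
        n,l,st,_=cv2.connectedComponentsWithStats(k.astype(np.uint8)[None])
        i=1+st[1:,4].argmax() if n>1 else 0
        if i==0 or not 16<st[i,4]<25: continue
        c0=st[i,0];c1=c0+st[i,4]-1
        if c0<1 or c1>98: continue
        lo=c0-(62-s[c0])/(s[c0-1]-s[c0]); hi=c1+(62-s[c1])/(s[c1+1]-s[c1])
        P.append(((lo+hi)/2+262,r)); w.append(np.linalg.norm(np.diff(ray('top',[(lo+262,r),(hi+262,r)],.042),axis=0)))
    if len(P)<10: print('few rows',len(P)); return
    X=ray('top',P,.042)[:,:2]-g0; s=X@a;y=X@yb
    for _ in range(3):
        f=np.polyfit(s,y,1); e=abs(y-np.polyval(f,s)); s,y=s[e<.0015],y[e<.0015]
    print('g0',g0.round(4),'n',len(s),'width',np.median(w).round(4),'off mm',(f[1]*1e3).round(2),'skew deg',np.degrees(f[0]).round(2),'pipe mid',(g0+f[1]*yb).round(4))
    o=ctrl.get_obs(); print('t',round(o['time_s'],2),'tcp',np.round(o['tcp_pos'],4),'F',np.round(o['ft_force'],1),'w',round(o['gripper_width'],4))
    return p
if __name__=='__main__': m3()
E
python3 m3.py
```

```text
g0 [0.5741 0.131 ] n 54 width 0.0594 off mm -147.06 skew deg 1.34 pipe mid [ 0.5515 -0.0143]
t 0.3 tcp [ 0.2018 -0.5914  0.2325] F [-0.1  0.6 -1.2] w 0.0912
```

Call:
arm_command([
  [[40,65,0,0.12,100],[80,130,0,0.24,100],[115,190,0,0.36,100],[145,240,0,0.46,100],[175,285,0,0.56,100],[205,330,0,0.66,100],[230,375,0,0.74,100],[255,415,0,0.82,100],[280,455,0,0.9,100],[300,490,0,0.97,100],[320,520,-20,1.02,100],[335,545,-40,1.06,100],[345,560,-60,1.08,100],[348,565,-80,1.09,100],[348,565,-90,1.09,100],[348,565,-100,1.09,100],[348,565,-105,1.09,100],[348,565,-105,1.09,100]],
])

```text
time_s: 2.1
tcp_pos: [0.5495, -0.0274, 0.1277]
eef_rot: [0.759, 0.651, -0.0, -0.0]
ft_force: [0.5, -0.1, 0.0]
gripper_width: 0.0914
grasp_force: 0.0
```

```bash
python3 - <<'E'
from h import *
from scipy.spatial.transform import Rotation as Ro
snap('scene','s1.png'); o=ctrl.get_obs(); M=Ro.from_quat(o['eef_rot']).as_matrix()
print(o['time_s'],np.round(o['tcp_pos'],4),np.degrees(np.arctan2(M[1,1],M[0,1])),M[:,2].round(3),o['ft_force'])
E
```

```text
2.15 [ 0.5498 -0.0274  0.1282] -8.78263097987291 [ 0.001 -0.    -1.   ] [ 0.13054068  0.17498055 -0.09755411]
```

View pics/s1.png

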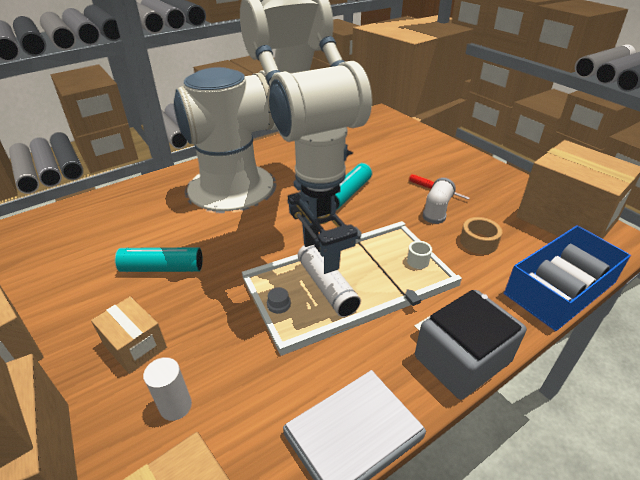

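The scene view shows the open fingers spread along the pipe, one fingertip at about (332,265), just above it and clear of the rails. Next I'll lower them gently until they touch.

Call:
arm_command([
  [[0,0,-10,0,100],[0,0,-20,0,100],[0,0,-28,0,100],[0,0,-32,0,100],[0,0,-34,0,100],[0,0,-36,0,100],[0,0,-37,0,100],[0,0,-37,0,100]],
])

```text
time_s: 2.95
tcp_pos: [0.5499, -0.0265, 0.091]
eef_rot: [0.759, 0.651, 0.0, 0.0]
ft_force: [-0.0, 0.4, 2.2]
gripper_width: 0.0908
grasp_force: 1.1
```

Call:
arm_command([
  [[0,0,-1,0,100],[0.5,3,-1,0,100],[1,7,-1,0,100],[2,12,-1,0,100],[2.5,17,-1,0,100],[3.5,22,-1,0,100],[4,27,-1,0,100],[5,32,-1,0,100],[5.5,36,-1,0,100],[6,40,-1,0,100],[6.7,43,-1,0,100],[7,45,-1,0,100],[7.2,46,-1,0,100],[7.2,46,-1,0,100],[7.2,46,-1,0,100]],
])

```text
time_s: 4.45
tcp_pos: [0.5561, 0.0197, 0.0907]
eef_rot: [0.759, 0.651, -0.0, -0.0]
ft_force: [-10.7, 2.3, 24.5]
gripper_width: 0.0912
grasp_force: 12.1
```

Call:
arm_command([
  [[0,0,2,0,100],[0,0,6,0,100],[0,0,12,0,100],[0,0,20,0,100],[-1,-10,30,0,100],[-7,-46,30,0,100],[-14,-90,30,0,100],[-20,-130,30,0,100],[-23,-150,30,0,100],[-23,-150,30,0,100],[-23,-150,30,0,100]],
])

```text
time_s: 5.55
tcp_pos: [0.5339, -0.1311, 0.1202]
eef_rot: [0.759, 0.651, 0.0, 0.0]
ft_force: [-0.3, 1.3, -0.4]
gripper_width: 0.0912
grasp_force: 0.0
```

```bash
python3 - <<'E'
from m3 import *
p=m3(); cv2.imwrite('pics/c1.png',cv2.resize(p[140:290,215:415,::-1],None,fx=3,fy=3))
E
```

```text
g0 [0.5741 0.131 ] n 50 width 0.0594 off mm -123.67 skew deg 1.36 pipe mid [0.5551 0.0088]
t 5.6 tcp [ 0.534  -0.1304  0.1201] F [ 0.3 -0.3 -0.2] w 0.0913
```

View pics/c1.png

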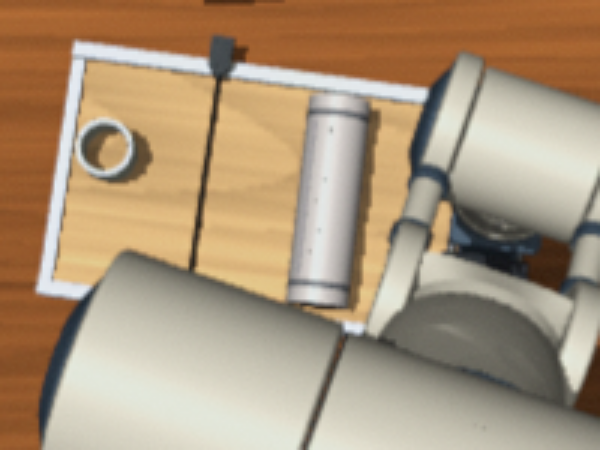

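The pipe rolled 23 mm without slipping, and it still has 1.4° of skew. The crop shows it clear of both rails. I'll add a small turn to the next stroke.

Call:
arm_command([
  [[7,45,0,0.02,100],[14,90,0,0.02,100],[18,118,-5,0.02,100],[19,126,-15,0.02,100],[19,126,-22,0.02,100],[19,126,-27,0.02,100],[19,126,-29,0.02,100],[19,126,-29.5,0.02,100],[19.5,129,-29.5,0.018,100],[20,134,-29.5,0.014,100],[21,139,-29.5,0.01,100],[22,144,-29.5,0.005,100],[22.5,149,-29.5,0,100],[23.5,154,-29.5,-0.005,100],[24,159,-29.5,-0.01,100],[25,164,-29.5,-0.015,100],[25.5,169,-29.5,-0.02,100],[26.3,173,-29.5,-0.024,100],[26.8,176,-29.5,-0.026,100],[27,177,-29.5,-0.026,100]],
])

```text
time_s: 7.6
tcp_pos: [0.5612, 0.0456, 0.0908]
eef_rot: [0.767, 0.641, 0.0, 0.0]
ft_force: [-3.2, 0.6, 13.3]
gripper_width: 0.0911
grasp_force: 6.5
```

Call:
arm_command([
  [[0,0,0,0,100],[0,0,2,0,100],[0,0,6,0,100],[0,0,14,0,100],[0,0,24,0,100],[-4,-26,30,0,100],[-11,-70,30,0.01,100],[-18,-114,30,0.026,100],[-23,-150,30,0.026,100],[-23,-150,30,0.026,100]],
])

```text
time_s: 8.6
tcp_pos: [0.5379, -0.1075, 0.1211]
eef_rot: [0.76, 0.65, 0.0, 0.001]
ft_force: [-0.1, 0.4, -0.1]
gripper_width: 0.0912
grasp_force: 0.0
```

```bash
python3 m3.py
```

```text
g0 [0.5741 0.131 ] n 41 width 0.0602 off mm -97.3 skew deg -0.06 pipe mid [0.5592 0.0349]
t 8.65 tcp [ 0.538  -0.1056  0.121 ] F [-0.3  0.6 -0.2] w 0.0911
```

Skew is gone (-0.06°), with 97 mm left. Now straight strokes.

Call:
arm_command([
  [[7,45,0,0,100],[14,90,0,0,100],[18,118,-5,0,100],[19,125.5,-15,0,100],[19,125.5,-22,0,100],[19,125.5,-27,0,100],[19,125.5,-29.5,0,100],[19,125.5,-30,0,100],[19.5,128.5,-30,0,100],[20.2,133,-30,0,100],[21,138,-30,0,100],[21.7,143,-30,0,100],[22.5,148,-30,0,100],[23.3,153,-30,0,100],[24,158,-30,0,100],[24.8,163,-30,0,100],[25.6,168,-30,0,100],[26.2,172,-30,0,100],[26.6,174.5,-30,0,100],[26.7,175,-30,0,100]],
])

```text
time_s: 10.65
tcp_pos: [0.5644, 0.0707, 0.0908]
eef_rot: [0.759, 0.651, -0.0, -0.0]
ft_force: [-5.5, 1.1, 14.2]
gripper_width: 0.0912
grasp_force: 7.0
```

Call:
arm_command([
  [[0,0,0,0,100],[0,0,3,0,100],[0,0,10,0,100],[-2,-13,12,0,100],[-3.8,-24.7,10,0,100],[-3.8,-24.7,4,0,100],[-3.8,-24.7,1,0,100],[-3.8,-24.7,0,0,100],[-3.3,-22,0,0,100],[-2.6,-17,0,0,100],[-1.8,-12,0,0,100],[-1,-7,0,0,100],[-0.3,-2,0,0,100],[0.5,3,0,0,100],[1.2,8,0,0,100],[2,13,0,0,100],[2.8,18,0,0,100],[3.4,22,0,0,100],[3.8,24.5,0,0,100],[3.8,24.7,0,0,100]],
])

```text
time_s: 12.65
tcp_pos: [0.5686, 0.0969, 0.0908]
eef_rot: [0.759, 0.651, 0.0, 0.0]
ft_force: [-4.9, 0.3, 20.5]
gripper_width: 0.0913
grasp_force: 10.5
```

Call:
arm_command([
  [[0,0,0,0,100],[0,0,2,0,100],[0,0,6,0,100],[0,0,14,0,100],[0,0,24,0,100],[-4,-26,30,0,100],[-11,-70,30,0,100],[-18,-114,30,0,100],[-23,-150,30,0,100],[-23,-150,30,0,100],[-23,-150,30,0,100]],
])

```text
time_s: 13.75
tcp_pos: [0.5456, -0.0545, 0.1208]
eef_rot: [0.759, 0.651, 0.0, 0.0]
ft_force: [0.9, 0.7, 0.1]
gripper_width: 0.0911
grasp_force: 0.0
```

```bash
python3 - <<'E'
from m3 import *
p=m3(); cv2.imwrite('pics/c2.png',cv2.resize(p[140:290,215:415,::-1],None,fx=3,fy=3))
E
```

```text
Traceback (most recent call last):
  File "m3.py", line 20, in m3
    f=np.polyfit(s,y,1); e=abs(y-np.polyval(f,s)); s,y=s[e<.0015],y[e<.0015]
TypeError: expected non-empty vector for x
```

```bash
sed -i 's/^    for _ in range(3):/    k=abs(y-np.median(y))<.006; s,y=s[k],y[k]\n    for _ in range(3):/' m3.py; python3 - <<'E'
from m3 import *
p=m3(range(178,218)); cv2.imwrite('pics/c2.png',cv2.resize(p[140:290,215:415,::-1],None,fx=3,fy=3))
E
```

```text
few rows 5Traceback (most recent call last):
  File "<stdin>", line 2, in <module>
TypeError: 'NoneType' object is not subscriptable
```

Call:
arm_command([
  [[-5,-40,20,0,100],[-12,-80,40,0,100],[-18,-120,50,0,100],[-20,-150,50,0,100],[-20,-150,50,0,100],[-20,-150,50,0,100]],
])

```text
time_s: 14.45
tcp_pos: [0.5257, -0.2032, 0.1702]
eef_rot: [0.759, 0.651, 0.0, -0.0]
ft_force: [-0.8, 0.3, 0.8]
gripper_width: 0.091
grasp_force: 0.0
```

```bash
python3 - <<'E'
from m3 import *
p,_=snap('top'); cv2.imwrite('pics/c2.png',cv2.resize(p[140:290,215:415,::-1],None,fx=3,fy=3))
m3(range(178,218))
E
```

```text
g0 [0.5741 0.131 ] n 40 width 0.0596 off mm -47.09 skew deg -0.2 pipe mid [0.5669 0.0845]
t 14.55 tcp [ 0.5257 -0.2023  0.1701] F [ 0.1  0.1 -0.1] w 0.0913
```

View pics/c2.png

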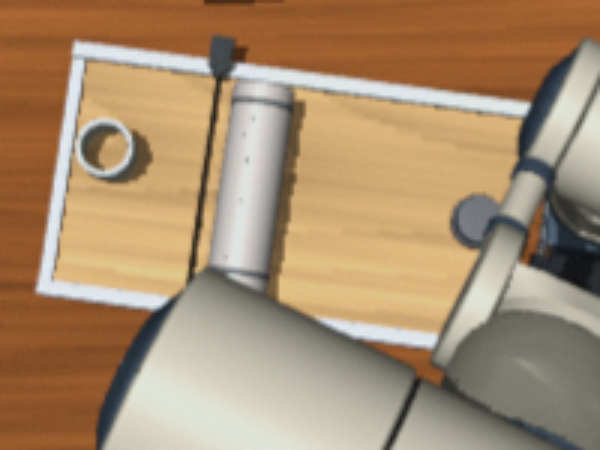

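The crop shows the pipe straight, just short of the line, with the coupling and end cap untouched. The ring band at (265,100) matches the expected shift, so there is no sideways drift. 47 mm remain, which is two strokes.

Call:
arm_command([
  [[6,40,0,0,100],[12,85,-10,0,100],[19,130,-20,0,100],[25,175,-30,0,100],[32,220,-40,0,100],[37,255,-50,0,100],[39.5,275.5,-55,0,100],[39.5,275.5,-68,0,100],[39.5,275.5,-75,0,100],[39.5,275.5,-78,0,100],[39.5,275.5,-79.5,0,100],[39.5,275.5,-80,0,100]],
])

```text
time_s: 15.75
tcp_pos: [0.5644, 0.071, 0.0907]
eef_rot: [0.759, 0.651, -0.0, -0.0]
ft_force: [-8.3, 2.0, 16.9]
gripper_width: 0.0915
grasp_force: 8.3
```

Call:
arm_command([
  [[0.5,3,0,0,100],[1.2,8,0,0.001,100],[2,13,0,0.002,100],[2.8,18,0,0.003,100],[3.6,23,0,0.004,100],[4.3,28,0,0.005,100],[5.1,33,0,0.006,100],[5.9,38,0,0.006,100],[6.7,43,0,0.006,100],[7.2,46,0,0.006,100],[7.4,47.4,0,0.006,100],[7.4,47.4,0,0.006,100],[7.4,47.4,3,0.006,100],[7.4,47.4,10,0.006,100],[5,34,12,0.006,100],[3.7,23.7,10,0,100],[3.7,23.7,4,0,100],[3.7,23.7,1,0,100],[3.7,23.7,0,0,100]],
])

```text
time_s: 17.65
tcp_pos: [0.5687, 0.0955, 0.0906]
eef_rot: [0.759, 0.651, 0.0, -0.0]
ft_force: [-8.6, 1.0, 32.2]
gripper_width: 0.091
grasp_force: 16.0
```

Call:
arm_command([
  [[0.5,3,0,0,100],[1.2,8,0,0,100],[2,13,0,0,100],[2.8,18,0,0,100],[3.6,23,0,0,100],[4.3,28,0,0,100],[5.1,33,0,0,100],[5.9,38,0,0,100],[6.5,42,0,0,100],[6.9,44.5,0,0,100],[7.1,45.5,0,0,100],[7.1,45.5,0,0,100],[7.1,45.5,0,0,100],[7.1,45.5,0,0,100],[7.1,45.5,2,0,100],[7.1,45.5,6,0,100],[7.1,45.5,14,0,100],[7.1,45.5,24,0,100]],
])

```text
time_s: 19.45
tcp_pos: [0.5756, 0.1409, 0.1145]
eef_rot: [0.759, 0.651, -0.0, -0.0]
ft_force: [0.2, 0.1, 0.8]
gripper_width: 0.0911
grasp_force: 0.0
```

Call:
arm_command([
  [[-6,-40,10,0,100],[-12,-85,20,0,100],[-19,-130,30,0,100],[-25,-175,40,0,100],[-32,-220,50,0,100],[-37,-255,60,0,100],[-40,-280,60,0,100],[-40,-280,60,0,100],[-40,-280,60,0,100]],
])

```text
time_s: 20.35
tcp_pos: [0.5358, -0.1393, 0.1747]
eef_rot: [0.759, 0.651, 0.0, 0.0]
ft_force: [-1.0, 0.9, -0.5]
gripper_width: 0.0914
grasp_force: 0.0
```

```bash
python3 - <<'E'
from m3 import *
p,_=snap('top'); cv2.imwrite('pics/c3.png',cv2.resize(p[140:290,215:415,::-1],None,fx=3,fy=3))
m3(range(172,222))
E
```

```text
g0 [0.5741 0.131 ] n 49 width 0.0603 off mm 0.23 skew deg 0.03 pipe mid [0.5741 0.1313]
t 20.45 tcp [ 0.5358 -0.1382  0.1744] F [-0.7  0.1 -0.3] w 0.0911
```

View pics/c3.png

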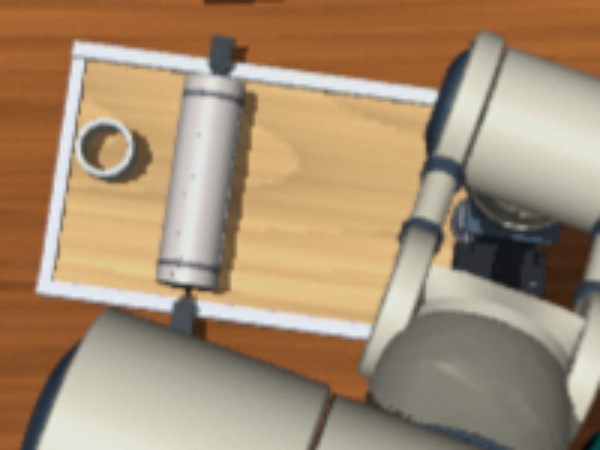

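The crop shows the pipe across the line, between pointer blocks (222,55) and (185,312). It measures 0.2 mm off with 0.03° skew; the arm is clear and the coupling is untouched. Handing in.

```bash
python3 -c "
from rig import ctrl
print(ctrl.hand_in())"
```

```text
the job is handed in; nothing more can be done
None
```

I rolled the pipe onto the gauge line and handed the job in at about 20 s of the 58 s allowed: by the top camera it sits 0.2 mm off the line with 0.03° skew, with the arm clear and the other parts left alone.

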